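Take the clogged filter out of the bench fume extractor

TASK

The fume extractor's filter is clogged. Swing the tab that holds its lower edge fully aside, hinge the filter's lower edge up, ease the upper edge out from under the fixed lip without straining it, and lay the filter down gently, flat with its handle up, in the empty steel cleaning tray. Leave the tab swung aside for the fresh filter, and leave the tray and everything else on the bench where they are.

Things in the scene. Friction and masses are not known exactly. Their poses are not given: they have to be found in the camera images.
- extractor: Bench fume extractor, a white sloping-fronted box, fixed: 250 deep (x), 260 wide (y), 176 high. Origin: centre of its underside; x from its low front (48 high) to its tall back, z up. Its face slopes up towards the back at 35 degrees from level; on it an aluminium frame 14 thick surrounds a recess 155 long (along the slope), 186 wide, 14 deep that holds the filter
- seat (a point): Point on the recess floor where the centre of the filter's underside lies when it is seated. Its axes are those of extractor (level, not sloping). The seated filter has 1 mm of play down the slope, 4 mm up the slope and 3 mm to each side
- tab (a joint): Angle of the steel swing tab, rad; its axis is square to the sloping face. 0: pointing straight up the slope, over the filter's lower edge. Positive: anticlockwise seen looking at the face (tip to the extractor's +y side). Turns either way to stops at +-1.62 against light friction (0.06 N m), stays where it is left, and is clear of the filter past +-1.3
- tab_grip (a point): On the tab's pivot axis, mid height of its upright thumb fin: 26.5 out from the recess floor, 96 down the slope from seat. Turns with the tab: x from pivot to tip (up the slope at 0), z out of the face. Fin along x: 34 long, 10 thick, its top 8 beyond this point, its foot 8 below on the tab's plate (16 wide, 4 thick, reaching 34 before the pivot and 20 behind)
- tab_tip (a point): Free end of the tab's plate, 34 from the pivot axis
- filter: Filter panel: grey frame, pale pleats, black bow handle; 150 (x), 180 (y), 12 (z), 0.26 kg. Origin: centre of its underside; z to the handle's side; seated, x points up the slope, z out of the face. Its upper (+x) edge sits 5 mm under a fixed steel lip 14 above the recess floor: swing its lower edge up 10 to 20 degrees about the upper edge, draw it 8 or more down the slope, lift
- filter_grip (a point): Middle of the bow handle's bar, 35 above the filter's underside, over its centre; axes of filter. The bar runs along y: 74 long, 12 thick (x), 10 high (z), flat sided; under it 18 of free height over the filter's face
- tray: Empty open sheet-steel cleaning tray, loose, 1.2 kg, 230 (x) by 250 (y) by 30 high, walls and floor 4 thick. Origin: centre of its underside
- flux: Bystander: glass jar with black cap, 42 across, 85 high; origin under its centre
- spool: Bystander: solder spool standing on its flange, 54 across, 34 high; origin under its centre
- bench_block: Bystander: steel block 65 x 65 x 22; origin under its centre
- hammer: Bystander: hammer lying behind the work, 260 long
- file: Bystander: file with wooden handle, 250 long, lying at the right

How it is judged:
By the outcome, as a careful person would: the job done as asked, in the order asked, and still so for the second after the job is handed in, with the robot touching nothing.
It also fails if it takes over 59 s, if anything falls off the work surface, if the arm or the gripper's body presses on something with over 40 N, if the wrist force passes 120 N, or if a joint passes its speed limit or range.

ROBOT

A 7-joint arm with a two-finger parallel gripper is mounted at the origin on the work surface. World frame = base frame: x ahead of the robot, y to its left, z up, the work surface at z = 0. Lengths are in m, angles in rad, forces in N, time in s.
With the tool pointing down it reaches from about 0.4 to 0.85 m from the base axis. Payload 4.5 kg.
Tool frame: the origin (TCP) lies midway between the tips of the shut fingers; the grasp point (between the pads) lies 19 mm behind it; z points along the fingers, y is the line along which they close (so a half turn about z gives the same grasp; the last joint's range is limited). The gripper opens to 88 mm and grips with 3 to 60 N. Pads are 18 mm wide; open, the fingers measure 123 mm over their backs; the gripper's body (75 mm by 187 mm) begins 45 mm behind the grasp point.
Start: joints at [1.329, 0.689, -0.195, 1.565, 0.157, 0.902, -0.215], TCP at [0.17, -0.601, 0.239] pointing down, gripper open.
Joint ranges: [-3.01, 3.01], [-0.46, 2.08], [-1.47, 1.51], [0.13, 2.56], [-1, 4.14], [0.04, 2.09], [-2.66, 2.66]. Speed limits (rad/s): [2.57, 2.57, 3.14, 3.14, 3.14, 3.14, 3.14].

INTERFACE

Orientations are given as a rotation vector (axis times angle).
In Python, from bench import * gives the robot as it stands. The module is installed in compiled form; this text tells all that it offers.
- The arm moves only by the tool play_rows, never from a script. Its argument "series" is a list of rows, each an object with "rot": the turn, a rotation vector about the tool's x, y, z in rad, a list of three; "delta_pos": the shift along the tool's x, y, z in cm, a list of three; "hand": the closure in counts, from 0 (fully open) to 255 (shut). A call has 1 to 20 rows; each row shifts and turns the commanded pose from where the row before left it, along the tool's axes as they then stand; what a row does not reach is not made up. A row lasts 1/10 s, in which the tool goes at most 50 mm and 8.59 degrees, less where a joint would pass 70% of its speed; a pose out of reach is approached as far as the arm can. A call is refused whole if a number of a shift passes 5 or a number of a turn 0.15, either way. A call with a gripper value outside its range is refused whole. The fingers move at their own pace and stop on an object; the grip force is fixed at half the most. Time passes only in rows, so rows that do not move let the fingers close. It gives the time, the measured TCP pose, the force, the opening and the grip force at its end, in the units of the state.
- sense(): the state, without advancing time (a new reading comes with each control period).
- camera(name): name is "scene" or "top" or "wrist"; returns a dict with "pixels" (400x640x3 uint8, red, green, blue), "range_z" (400x640 float32, m along the optical axis (not along the pixel's ray), 0 where there is no reading), "camera_matrix" (3x3 intrinsics, pixels), "extrinsics" (4x4, takes a point from camera to world coordinates); the wrist camera has in their place "mount" (4x4, takes a point from camera to tool coordinates, whose origin is the TCP and whose axes are the flange's). Camera axes: x right, y up, looking along -z (the intrinsics and any distortion apply to the point x, -y, -z); pixel columns grow to the right and rows downward; lengths in m; the calibration is good to about 2 mm. A picture is of the moment at which its call begins: read the wrist's pose just before it.
- close_job(): hands the job in; it is judged then, once.
The state is a dict: "time": time; "q": joint angles; "joint_velocities": joint speeds; "effort": joint torques, N m; "tcp_pos": TCP position; "tool_rot": TCP orientation; "force": force on the tool from outside, world axes, zero at the start; "moment": the same for the moment, N m; "gripper_width": opening from 0.0 (shut) to 1.0 (fully open); "gripper_force": force on a finger pad.
Only numpy, scipy, OpenCV 4.12 (cv2) and the standard library are available. Lean on these libraries where they do the work, as an engineer would, in place of code of your own. Each camera call takes 0.05 s, during which the arm holds its last target. There are 200 camera calls.

## Working session

There is one attempt and no reset: what is moved stays moved. The work goes in short steps, Python scripts to look and compute and a tool call to move; the robot and the scene stay as the last step left them, time stands still between calls to the robot, and variables do not carry over. Pictures are saved under pics/ and viewed, at most 10 in all, crops included, and the job is handed in when it is done.

Besides the shell and the picture viewer there is one more tool, called after "Call:" in YAML: its name, and indented under it one key for each argument. play_rows: Moves the arm, as the interface text tells. Its arguments: {"type":"object","properties":{"series":{"type":"array"}},"required":["series"]}

```bash
mkdir -p pics; cat > h.py <<'E'
from bench import *
import numpy as np, cv2
from scipy.spatial.transform import Rotation as R
def cloud(name):
    s=sense(); c=camera(name); K=np.array(c["camera_matrix"]); z=c["range_z"]
    v,u=np.mgrid[0:400,0:640]
    P=np.stack([(u-K[0,2])/K[0,0]*z,-(v-K[1,2])/K[1,1]*z,-z],-1)
    if "extrinsics" in c: E=np.array(c["extrinsics"])
    else:
        T=np.eye(4);T[:3,:3]=R.from_rotvec(s["tool_rot"]).as_matrix();T[:3,3]=s["tcp_pos"];E=T@np.array(c["mount"])
    W=P@E[:3,:3].T+E[:3,3]; W[z==0]=np.nan
    return c,W
E
python3 - <<'E'
from h import *
for n in("top","scene"):
    c,W=cloud(n); cv2.imwrite(f"pics/{n}0.png",c["pixels"][:,:,::-1]); np.save(n+"0.npy",W); print(n,{k:v for k,v in c.items() if k not in("pixels","range_z")})
print(sense())
E
```

```text
top {'camera_matrix': array([[384.10124541,   0.        , 312.61971325],
       [  0.        , 384.10124541, 197.30831269],
       [  0.        ,   0.        ,   1.        ]]), 'extrinsics': array([[-0.01753652,  0.99394248, -0.10849335,  0.47651711],
       [-0.99931316, -0.02096649, -0.03055496, -0.12725929],
       [-0.0326446 ,  0.10788301,  0.99362749,  1.1295417 ],
       [ 0.        ,  0.        ,  0.        ,  1.        ]])}
scene {'camera_matrix': array([[396.33394975,   0.        , 316.80163962],
       [  0.        , 396.33394975, 201.06732029],
       [  0.        ,   0.        ,   1.        ]]), 'extrinsics': array([[-0.63679309, -0.46552155,  0.61464156,  1.2189916 ],
       [ 0.77085315, -0.40168086,  0.49440662,  0.39904403],
       [ 0.01673282,  0.78863311,  0.61463635,  0.73401131],
       [ 0.        ,  0.        ,  0.        ,  1.        ]])}
{'time': 0.1, 'q': array([ 1.32878884,  0.68991814, -0.19451249,  1.56620478,  0.15730952,
        0.90250835, -0.21511175]), 'joint_velocities': array([-0.00038849, -0.00316159,  0.00045281, -0.00115904,  0.00049325,
        0.00211617,  0.00136936]), 'effort': array([-1.70139047e-03, -5.28503215e+01, -1.27101704e+00, -1.53839225e+01,
       -5.25508903e-02,  1.96075678e-03,  5.07131608e-05]), 'tcp_pos': array([ 0.17000334, -0.60085817,  0.23798819]), 'tool_rot': array([-3.11016092e+00, -4.31738094e-01,  5.57126823e-04]), 'force': array([-0.12407345,  0.15868645,  0.22403641]), 'moment': array([0.00026905, 0.02353832, 0.020233  ]), 'gripper_force': 0.0, 'gripper_width': 0.998278470882631}
```

View pics/top0.png

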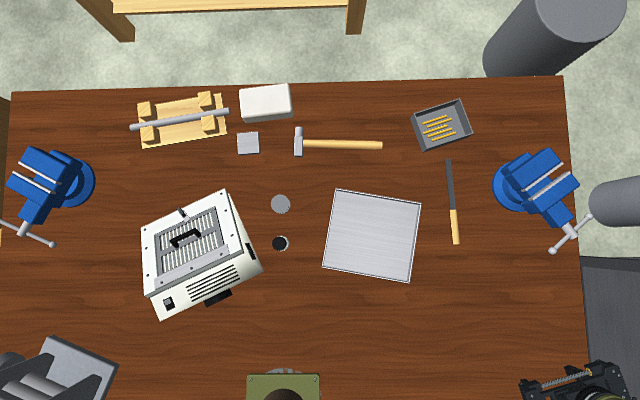

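View pics/scene0.png

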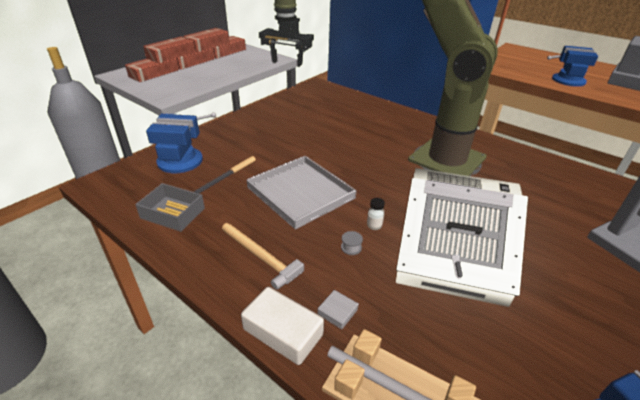

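```bash
python3 - <<'E'
from h import *
W=np.load("top0.npy"); S=np.load("scene0.npy")
# plane of the face
P=W[185:325,135:265].reshape(-1,3); P=P[np.isfinite(P[:,0])]
A=np.concatenate([P,S[165:305,395:530].reshape(-1,3)]);A=A[np.isfinite(A[:,0])]
def ransac(P,rng=np.random.default_rng(0)):
    best=0
    for _ in range(800):
        a,b,c=P[rng.choice(len(P),3,False)]
        n=np.cross(b-a,c-a); l=np.linalg.norm(n)
        if l<1e-4: continue
        n/=l; n*=np.sign(n[2])
        if not .77<n[2]<.87: continue
        m=abs((P-a)@n)<.0015
        if m.sum()>best: best=m.sum();bm=m
    Q=P[bm]; c=Q.mean(0); n=np.linalg.svd(Q-c,full_matrices=False)[2][2]; n*=np.sign(n[2]); return n,c,best
for nm,Q in(("top",P),("scene",S[165:305,395:530].reshape(-1,3))):
    Q=Q[np.isfinite(Q[:,0])]
    n,c,b=ransac(Q); yaw=np.arctan2(-n[1],-n[0])
    print(nm,n,c,b,"slope",np.degrees(np.arccos(n[2])),"yaw",np.degrees(yaw))
    h=(Q-c)@n; print(np.histogram(h,bins=np.arange(-.03,.06,.003)))
    ex=np.array([np.cos(yaw),np.sin(yaw),0]);ey=np.array([-ex[1],ex[0],0]); up=np.cross(ey,n)
    f=Q[abs(h)<.002]; L=np.c_[(f-c)@up,(f-c)@ey]; print("face u",np.percentile(L,[0.5,2,98,99.5],axis=0))
    g=Q[(h>.007)];  L=np.c_[(g-c)@up,(g-c)@ey,(g-c)@n,g]
    print("raised"); 
    k=cv2.kmeans(L[:,:2].astype(np.float32),2,None,(3,50,1e-5),5,2)[1].ravel()
    for j in(0,1): print(len(L[k==j]),L[k==j].mean(0).round(4),L[k==j].min(0).round(4),L[k==j].max(0).round(4))
    z=Q[Q[:,2]>.01]; r=cv2.minAreaRect(z[:,:2].astype(np.float32)); print("rect",r, z[:,2].max())
# tray
for nm,Q in(("top",W[180:290,315:430]),("scene",S[150:230,240:362])):
    Q=Q.reshape(-1,3);Q=Q[np.isfinite(Q[:,0])]; z=Q[(Q[:,2]>.02)&(Q[:,2]<.04)]; print(nm,"tray",cv2.minAreaRect(z[:,:2].astype(np.float32)),np.median(z[:,2]),len(z), "floor",np.median(Q[:,2]))
for nm,Q,px in(("flux",W,(243,279)),("spool",W,(204,280)),("block",W,(143,248))): print(nm,Q[px])
E
python3 - <<'E'
import cv2
a=cv2.imread("pics/top0.png")[180:330,125:275]; b=cv2.imread("pics/scene0.png")[160:310,390:540]
cv2.imwrite("pics/z0.png",cv2.resize(cv2.hconcat([a,b]),None,fx=2.6,fy=2.6,interpolation=cv2.INTER_CUBIC))
E
```

```text
top [0.53408062 0.19162199 0.82343118] [0.47157874 0.28328481 0.12002844] 1733 slope 34.57024237259467 yaw -160.26259643550847
(array([ 417,  411,  399,  358,  341,  265,  267,  281,  557, 1476, 1516,
       1028,  951,  995,  316,   48,   46,   41,   47,   54,   65,    7,
          0,    0,    0,    0,    0,    0,    0]), array([-3.0000000e-02, -2.7000000e-02, -2.4000000e-02, -2.1000000e-02,
       -1.8000000e-02, -1.5000000e-02, -1.2000000e-02, -9.0000000e-03,
       -6.0000000e-03, -3.0000000e-03, -6.9388939e-18,  3.0000000e-03,
        6.0000000e-03,  9.0000000e-03,  1.2000000e-02,  1.5000000e-02,
        1.8000000e-02,  2.1000000e-02,  2.4000000e-02,  2.7000000e-02,
        3.0000000e-02,  3.3000000e-02,  3.6000000e-02,  3.9000000e-02,
        4.2000000e-02,  4.5000000e-02,  4.8000000e-02,  5.1000000e-02,
        5.4000000e-02,  5.7000000e-02]))
face u [[-0.21512656 -0.09519772]
 [-0.21131213 -0.08009111]
 [ 0.12157966  0.14087547]
 [ 0.12528567  0.18297758]]
raised
2047 [0.0284 0.1178 0.0118 0.4957 0.1668 0.1459] [-0.1168 -0.0238  0.007   0.3775  0.0785  0.0605] [0.1241 0.187  
[... 1490 characters left out ...]
0914] [-0.0765  0.0016  0.007   0.5331  0.2466  0.0741] [-0.0274  0.0235  0.023   0.5732  0.2826  0.1036]
rect ((0.2977076470851898, 0.1512293517589569), (0.6063245534896851, 0.26082104444503784), 24.336135864257812) 0.19606495827459558
top tray ((0.48636043071746826, -0.2585713267326355), (0.25038275122642517, 0.23032629489898682), 78.85231018066406) 0.030214931095585595 582 floor 0.0033881485495085295
scene tray ((0.4763932526111603, -0.31362706422805786), (0.370484322309494, 0.23201154172420502), 78.51353454589844) 0.02680796534919283 783 floor 0.0021427051426075594
flux [ 0.46796048 -0.0016312   0.08337748]
spool [0.57886269 0.00062141 0.03311509]
block [0.76418467 0.09617206 0.0188622 ]
```

View pics/z0.png

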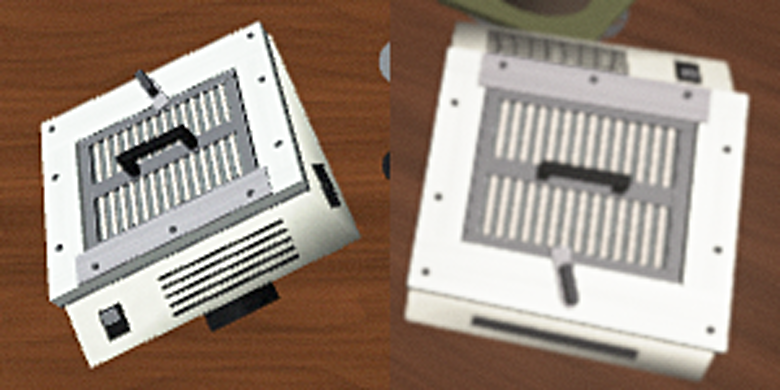

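```bash
cat > ext.py <<'E'
from h import *
def axes(yaw):
    ex=np.array([np.cos(yaw),np.sin(yaw),0]);ey=np.array([-ex[1],ex[0],0]);s=np.radians(35)
    up=ex*np.cos(s)+np.array([0,0,np.sin(s)]); return up,ey,np.cross(up,ey)
def analyse(Q,C,yaw=None,face=None):
    ok=np.isfinite(Q[:,0]);Q=Q[ok];C=C[ok].astype(float)
    if yaw is None: yaw=np.radians(-155.8)
    up,ey,n=axes(yaw); L=np.c_[Q@up,Q@ey,Q@n]
    if face is None:
        w=C.min(1)>170
        hh,e=np.histogram(L[w,2],bins=np.arange(0.2,.6,.001)); hh=np.convolve(hh,np.ones(3),'same');face=e[hh.argmax()]+.0005
    f=L[(abs(L[:,2]-face)<.004)&(C.min(1)>140)]
    r=cv2.minAreaRect(f[:,:2].astype(np.float32))
    print("face",face,"rect",r)
    out={}
    d=(L[:,2]>face+.012)&(L[:,2]<face+.03)&(C.max(1)<90)
    H=L[d]; H=H[np.all(abs(H-np.median(H,0))<[.02,.06,.03],1)]
    print("handle",len(H),np.median(H,0),H.min(0),H.max(0)); rr=cv2.minAreaRect(H[:,:2].astype(np.float32)); print(rr)
    hc=np.median(H,0)
    t=(abs(L[:,0]-(hc[0]-.096))<.04)&(abs(L[:,1]-hc[1])<.04)&(L[:,2]>face+.012)&(L[:,2]<face+.03)
    T=L[t]; print("fin",len(T),T.mean(0),cv2.minAreaRect(T[:,:2].astype(np.float32)),T[:,2].max())
    return yaw,face
E
python3 - <<'E'
from ext import *
for n,sl in(("top",np.s_[185:325,135:265]),("scene",np.s_[165:305,395:530])):
    W=np.load(n+"0.npy")[sl].reshape(-1,3); C=cv2.imread(f"pics/{n}0.png")[sl].reshape(-1,3)
    print(n);analyse(W,C)
E
```

```text
top
face 0.4145000000000002 rect ((-0.3708084225654602, -0.015489548444747925), (0.26152709126472473, 0.22967354953289032), 89.97502899169922)
handle 163 [-0.35640286 -0.01261777  0.43886644] [-0.36737255 -0.05152219  0.42657448] [-0.35146109  0.02229798  0.44278515]
((-0.35938170552253723, -0.014615129679441452), (0.015793707221746445, 0.07384496927261353), 0.21863128244876862)
fin 39 [-0.45222531 -0.01397145  0.43343192] ((-0.4533475637435913, -0.014513684436678886), (0.03379478305578232, 0.00993930734694004), 19.250507354736328) 0.4372015610223718
scene
face 0.4145000000000002 rect ((-0.37051594257354736, -0.016396045684814453), (0.22726553678512573, 0.260747492313385), 0.0827716588973999)
handle 186 [-0.36279912 -0.01584106  0.43963946] [-0.36843273 -0.05309995  0.42657757] [-0.35565499  0.02118241  0.4437206 ]
((-0.3619941473007202, -0.01595887541770935), (0.01276880782097578, 0.0742901936173439), 0.09410417079925537)
fin 84 [-0.45770357 -0.0157595   0.43323611] ((-0.45709699392318726, -0.016410917043685913), (0.03275374323129654, 0.010222046636044979), 18.70366668701172) 0.4366130249750219
```

```bash
cat > plan.py <<'E'
from ext import *
from scipy.linalg import logm, expm
YAW=np.radians(-155.8); UP,EY,N=axes(YAW)
def pt(u,y,n): return u*UP+y*EY+n*N
def pose(p,Rm): T=np.eye(4);T[:3,:3]=Rm;T[:3,3]=p;return T
def face(u,y,n,th=np.pi/2):  # tool along -N, x along -(fin direction at th)
    x=-(UP*np.cos(th)+EY*np.sin(th)); z=-N; return pose(pt(u,y,n),np.c_[x,np.cross(z,x),z])
def down(p,az): x=np.array([np.cos(az),np.sin(az),0]);z=np.array([0,0,-1.]); return pose(np.array(p),np.c_[x,np.cross(z,x),z])
def now():
    s=sense(); return pose(s["tcp_pos"],R.from_rotvec(s["tool_rot"]).as_matrix())
def row(T0,T1,n=None):
    X=np.real(logm(np.linalg.inv(T0)@T1)); d=np.linalg.norm(X[:3,3]); w=np.linalg.norm(R.from_matrix((np.linalg.inv(T0)@T1)[:3,:3]).as_rotvec())
    n=n or int(np.ceil(max(d/.045,w/.13)))
    D=expm(X/n); print(n,"rows  delta_pos cm",(D[:3,3]*100).round(2).tolist(),"rot",R.from_matrix(D[:3,:3]).as_rotvec().round(4).tolist()); return n
E
python3 - <<'E'
from plan import *
T0=now(); a=np.radians(27)
TA=down([.62*np.cos(a),.62*np.sin(a),.40],a+np.pi/2)
row(T0,TA); TB=face(-.456,-.0155,.52,0.33); print(TB[:3,3], pt(-.456,-.0155,.427),pt(-.36,-.0155,.4355)); row(TA,TB)
E
```

```text
25 rows  delta_pos cm [4.39, -0.17, -0.65] rot [-0.0001, -0.0001, -0.0706]
[0.60640217 0.28952132 0.16440821] [0.55774731 0.26765495 0.08822707] [0.49046641 0.23741772 0.1502532 ]
11 rows  delta_pos cm [0.58, 0.98, 1.97] rot [0.0492, -0.0334, 0.1134]
```

Call:
play_rows:
  series:
    - {"delta_pos": [0, 0, -4], "rot": [0, 0, 0], "hand": 0}
    - {"delta_pos": [0, 0, -4], "rot": [0, 0, 0], "hand": 0}
    - {"delta_pos": [0, 0, -4], "rot": [0, 0, 0], "hand": 0}
    - {"delta_pos": [4.4, -0.15, -0.2], "rot": [0, 0, -0.07], "hand": 0}
    - {"delta_pos": [4.4, -0.15, -0.2], "rot": [0, 0, -0.07], "hand": 0}
    - {"delta_pos": [4.4, -0.15, -0.2], "rot": [0, 0, -0.07], "hand": 0}
    - {"delta_pos": [4.4, -0.15, -0.2], "rot": [0, 0, -0.07], "hand": 0}
    - {"delta_pos": [4.4, -0.15, -0.2], "rot": [0, 0, -0.07], "hand": 0}
    - {"delta_pos": [4.4, -0.15, -0.2], "rot": [0, 0, -0.07], "hand": 0}
    - {"delta_pos": [4.4, -0.15, -0.2], "rot": [0, 0, -0.07], "hand": 0}
    - {"delta_pos": [4.4, -0.15, -0.2], "rot": [0, 0, -0.07], "hand": 0}
    - {"delta_pos": [4.4, -0.15, -0.2], "rot": [0, 0, -0.07], "hand": 0}
    - {"delta_pos": [4.4, -0.15, -0.2], "rot": [0, 0, -0.07], "hand": 0}
    - {"delta_pos": [4.4, -0.15, -0.2], "rot": [0, 0, -0.07], "hand": 0}
    - {"delta_pos": [4.4, -0.15, -0.2], "rot": [0, 0, -0.07], "hand": 0}
    - {"delta_pos": [4.4, -0.15, -0.2], "rot": [0, 0, -0.07], "hand": 0}
    - {"delta_pos": [4.4, -0.15, -0.2], "rot": [0, 0, -0.07], "hand": 0}
    - {"delta_pos": [4.4, -0.15, -0.2], "rot": [0, 0, -0.07], "hand": 0}
    - {"delta_pos": [4.4, -0.15, -0.2], "rot": [0, 0, -0.07], "hand": 0}
    - {"delta_pos": [4.4, -0.15, -0.2], "rot": [0, 0, -0.07], "hand": 0}

```text
time: 2.1
tcp_pos: [0.6251, -0.0608, 0.3921]
tool_rot: [-2.332, -2.105, 0.001]
force: [0.7, -0.9, -0.0]
gripper_width: 0.999
gripper_force: 0.0
```

Call:
play_rows:
  series:
    - {"delta_pos": [4.4, -0.15, -0.2], "rot": [0, 0, -0.07], "hand": 0}
    - {"delta_pos": [4.4, -0.15, -0.2], "rot": [0, 0, -0.07], "hand": 0}
    - {"delta_pos": [4.4, -0.15, -0.2], "rot": [0, 0, -0.07], "hand": 0}
    - {"delta_pos": [4.4, -0.15, -0.2], "rot": [0, 0, -0.07], "hand": 0}
    - {"delta_pos": [4.4, -0.15, -0.2], "rot": [0, 0, -0.07], "hand": 0}
    - {"delta_pos": [4.4, -0.15, -0.2], "rot": [0, 0, -0.07], "hand": 0}
    - {"delta_pos": [4.4, -0.15, -0.2], "rot": [0, 0, -0.07], "hand": 0}
    - {"delta_pos": [4.4, -0.15, -0.2], "rot": [0, 0, -0.07], "hand": 0}
    - {"delta_pos": [0, 0, 0], "rot": [0, 0, 0], "hand": 0}
    - {"delta_pos": [0, 0, 0], "rot": [0, 0, 0], "hand": 0}

```text
time: 3.1
tcp_pos: [0.564, 0.2809, 0.4083]
tool_rot: [-1.66, -2.667, 0.001]
force: [0.1, -0.5, -1.1]
gripper_width: 0.998
gripper_force: 0.0
```

```bash
python3 - <<'E'
from plan import *
T=now(); print(T.round(4),sense()["q"].round(3)); row(T,face(-.456,-.0155,.53,0.33))
E
```

```text
[[-4.416e-01  8.972e-01 -6.000e-04  5.640e-01]
 [ 8.972e-01  4.416e-01 -7.000e-04  2.809e-01]
 [-4.000e-04 -9.000e-04 -1.000e+00  4.083e-01]
 [ 0.000e+00  0.000e+00  0.000e+00  1.000e+00]] [-0.195  0.615 -0.679  1.265  0.378  1.388 -0.393]
11 rows  delta_pos cm [0.61, 0.91, 1.98] rot [0.0489, -0.0336, 0.1121]
```

Call:
play_rows:
  series:
    - {"delta_pos": [0.6, 0.9, 2.0], "rot": [0.049, -0.0335, 0.112], "hand": 0}
    - {"delta_pos": [0.6, 0.9, 2.0], "rot": [0.049, -0.0335, 0.112], "hand": 0}
    - {"delta_pos": [0.6, 0.9, 2.0], "rot": [0.049, -0.0335, 0.112], "hand": 0}
    - {"delta_pos": [0.6, 0.9, 2.0], "rot": [0.049, -0.0335, 0.112], "hand": 0}
    - {"delta_pos": [0.6, 0.9, 2.0], "rot": [0.049, -0.0335, 0.112], "hand": 0}
    - {"delta_pos": [0.6, 0.9, 2.0], "rot": [0.049, -0.0335, 0.112], "hand": 0}
    - {"delta_pos": [0.6, 0.9, 2.0], "rot": [0.049, -0.0335, 0.112], "hand": 0}
    - {"delta_pos": [0.6, 0.9, 2.0], "rot": [0.049, -0.0335, 0.112], "hand": 0}
    - {"delta_pos": [0.6, 0.9, 2.0], "rot": [0.049, -0.0335, 0.112], "hand": 0}
    - {"delta_pos": [0.6, 0.9, 2.0], "rot": [0.049, -0.0335, 0.112], "hand": 0}
    - {"delta_pos": [0.6, 0.9, 2.0], "rot": [0.049, -0.0335, 0.112], "hand": 0}
    - {"delta_pos": [0, 0, 0], "rot": [0, 0, 0], "hand": 0}
    - {"delta_pos": [0, 0, 0], "rot": [0, 0, 0], "hand": 0}

```text
time: 4.4
tcp_pos: [0.6113, 0.2887, 0.1703]
tool_rot: [2.765, 1.091, -0.937]
force: [-0.0, 0.2, 0.2]
gripper_width: 0.998
gripper_force: 0.0
```

```bash
python3 - <<'E'
from plan import *
T=now(); print(sense()["q"].round(3)); row(T,face(-.456,-.0155,.53,0.33),1)
c,W=cloud("wrist"); cv2.imwrite("pics/w1.png",c["pixels"][:,:,::-1]); np.save("w1.npy",W)
analyse(W.reshape(-1,3),c["pixels"].reshape(-1,3))
E
```

```text
[-0.424  1.235 -0.283  0.617  0.171  1.914 -1.415]
1 rows  delta_pos cm [0.09, -0.27, -0.28] rot [-0.0026, -0.0006, 0.0004]
face 0.4145000000000002 rect ((-0.3696776032447815, -0.015502974390983582), (0.22711902856826782, 0.26119115948677063), 0.1671803593635559)
handle 2344 [-0.62419369  0.10170061  0.43831327] [-0.63389096  0.02204469  0.42651452] [-0.60483019  0.14158865  0.44449564]
((-0.6193720698356628, 0.0818164050579071), (0.11953674256801605, 0.02904689498245716), 89.97502136230469)ext.py:21: RuntimeWarning: Mean of empty slice.
  T=L[t]; print("fin",len(T),T.mean(0),cv2.minAreaRect(T[:,:2].astype(np.float32)),T[:,2].max())
  ret = um.true_divide(
Traceback (most recent call last):
  File "ext.py", line 21, in analyse
    T=L[t]; print("fin",len(T),T.mean(0),cv2.minAreaRect(T[:,:2].astype(np.float32)),T[:,2].max())
                                                                                     ~~~~~~~~~~^^
ValueError: zero-size array to reduction operation maximum which has no identity
```

View pics/w1.png

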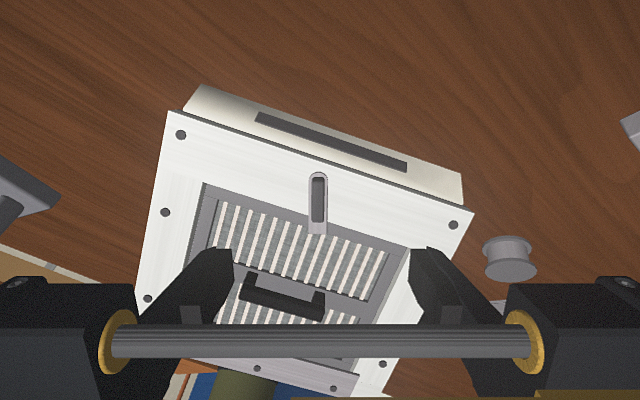

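```bash
python3 - <<'E'
from plan import *
W=np.load("w1.npy")
for nm,sl in(("fin",np.s_[168:235,300:335]),("handle",np.s_[265:322,235:330])):
    Q=W[sl].reshape(-1,3); L=np.c_[Q@UP,Q@EY,Q@N]; L=L[(L[:,2]>.4265)&(L[:,2]<.446)]
    print(nm,len(L),cv2.minAreaRect(L[:,:2].astype(np.float32)),np.percentile(L,[2,50,98],axis=0).round(4).tolist())
Q=W[168:235,300:335].reshape(-1,3); L=np.c_[Q@UP,Q@EY,Q@N]; L=L[(L[:,2]>.417)&(L[:,2]<.423)];print("plate",len(L),cv2.minAreaRect(L[:,:2].astype(np.float32)))
row(now(),face(-.456,-.0155,.4225,0.33))
E
```

```text
fin 567 ((-0.4562474191188812, -0.01597408391535282), (0.034251872450113297, 0.009907248429954052), 18.3126220703125) [[-0.4726, -0.0244, 0.4291], [-0.4576, -0.0166, 0.4348], [-0.4407, -0.0083, 0.4364]]
handle 1572 ((-0.36147722601890564, -0.015658527612686157), (0.013026644475758076, 0.07399795204401016), 0.2276391088962555) [[-0.3675, -0.0512, 0.4284], [-0.3649, -0.0166, 0.4398], [-0.3559, 0.0195, 0.4415]]
plate 587 ((-0.44973352551460266, -0.013760078698396683), (0.05345182120800018, 0.015829473733901978), 18.390262603759766)
3 rows  delta_pos cm [0.03, -0.05, 3.55] rot [-0.0007, -0.0011, 0.0005]
```

Call:
play_rows:
  series:
    - {"delta_pos": [0.05, -0.1, 3.0], "rot": [0, 0, 0], "hand": 100}
    - {"delta_pos": [0.05, -0.1, 3.0], "rot": [0, 0, 0], "hand": 100}
    - {"delta_pos": [0, 0, 2.0], "rot": [0, 0, 0], "hand": 100}
    - {"delta_pos": [0, 0, 1.5], "rot": [0, 0, 0], "hand": 100}
    - {"delta_pos": [0, 0, 1.0], "rot": [0, 0, 0], "hand": 100}
    - {"delta_pos": [0, 0, 0], "rot": [0, 0, 0], "hand": 100}
    - {"delta_pos": [0, 0, 0], "rot": [0, 0, 0], "hand": 100}

```text
time: 5.15
tcp_pos: [0.5559, 0.2685, 0.0861]
tool_rot: [2.766, 1.093, -0.932]
force: [-0.8, 0.3, 1.2]
gripper_width: 0.607
gripper_force: 0.0
```

```bash
python3 - <<'E'
from plan import *
T=now(); print(T[:3,3]@UP,T[:3,3]@EY,T[:3,3]@N); row(T,face(-.456,-.016,.4225,0.32),1)
E
```

```text
-0.4561423336364415 -0.016982563301885686 0.4245059482723832
1 rows  delta_pos cm [-0.05, 0.09, 0.2] rot [-0.0016, -0.0038, 0.0109]
```

Call:
play_rows:
  series:
    - {"delta_pos": [-0.05, 0.08, 0.15], "rot": [0, 0, 0.01], "hand": 255}
    - {"delta_pos": [0, 0, 0], "rot": [0, 0, 0], "hand": 255}
    - {"delta_pos": [0, 0, 0], "rot": [0, 0, 0], "hand": 255}
    - {"delta_pos": [0, 0, 0], "rot": [0, 0, 0], "hand": 255}
    - {"delta_pos": [0, 0, 0], "rot": [0, 0, 0], "hand": 255}
    - {"delta_pos": [0, 0, 0], "rot": [0, 0, 0], "hand": 255}
    - {"delta_pos": [0, 0, 0], "rot": [0, 0, 0], "hand": 255}

```text
time: 5.85
tcp_pos: [0.5547, 0.2663, 0.0835]
tool_rot: [2.768, 1.076, -0.935]
force: [-0.0, -0.2, -0.5]
gripper_width: 0.111
gripper_force: 30.0
```

```bash
python3 - <<'E'
from plan import *
T=now(); print(T[:3,3]@UP,T[:3,3]@EY,T[:3,3]@N); row(T,face(-.456,-.016,.4225,1.6),12); s=sense(); print(s["q"],s["moment"])
E
```

```text
-0.4559816169674219 -0.015564585236640449 0.42119383662232585
12 rows  delta_pos cm [0.0, -0.0, -0.01] rot [-0.0001, -0.0002, -0.1067]
[-0.39004987  1.20082339 -0.29824837  1.00505537  0.17992912  1.5708134
 -1.47508395] [ 0.170073   -0.64250896  0.03801964]
```

Call:
play_rows:
  series:
    - {"delta_pos": [0, 0, 0], "rot": [0, 0, -0.107], "hand": 255}
    - {"delta_pos": [0, 0, 0], "rot": [0, 0, -0.107], "hand": 255}
    - {"delta_pos": [0, 0, 0], "rot": [0, 0, -0.107], "hand": 255}
    - {"delta_pos": [0, 0, 0], "rot": [0, 0, -0.107], "hand": 255}
    - {"delta_pos": [0, 0, 0], "rot": [0, 0, -0.107], "hand": 255}
    - {"delta_pos": [0, 0, 0], "rot": [0, 0, -0.107], "hand": 255}
    - {"delta_pos": [0, 0, 0], "rot": [0, 0, -0.107], "hand": 255}
    - {"delta_pos": [0, 0, 0], "rot": [0, 0, -0.107], "hand": 255}
    - {"delta_pos": [0, 0, 0], "rot": [0, 0, -0.107], "hand": 255}
    - {"delta_pos": [0, 0, 0], "rot": [0, 0, -0.107], "hand": 255}
    - {"delta_pos": [0, 0, 0], "rot": [0, 0, -0.107], "hand": 255}
    - {"delta_pos": [0, 0, 0], "rot": [0, 0, -0.107], "hand": 255}
    - {"delta_pos": [0, 0, 0], "rot": [0, 0, 0], "hand": 255}
    - {"delta_pos": [0, 0, 0], "rot": [0, 0, 0], "hand": 255}
    - {"delta_pos": [0, 0, 0], "rot": [0, 0, 0], "hand": 160}
    - {"delta_pos": [0, 0, 0], "rot": [0, 0, 0], "hand": 160}
    - {"delta_pos": [0, 0, 0], "rot": [0, 0, 0], "hand": 160}
    - {"delta_pos": [0, 0, -3], "rot": [0, 0, 0], "hand": 160}
    - {"delta_pos": [0, 0, -4], "rot": [0, 0, 0], "hand": 160}
    - {"delta_pos": [0, 0, -4], "rot": [0, 0, 0], "hand": 160}

```text
time: 7.85
tcp_pos: [0.6125, 0.2918, 0.1752]
tool_rot: [-1.436, -2.3, 0.709]
force: [1.6, 1.1, -0.2]
gripper_width: 0.373
gripper_force: 0.0
```

```bash
python3 - <<'E'
from plan import *
c,W=cloud("scene"); cv2.imwrite("pics/s2.png",c["pixels"][:,:,::-1])
c,W=cloud("wrist"); cv2.imwrite("pics/w2.png",c["pixels"][:,:,::-1])
Q=W.reshape(-1,3); L=np.c_[Q@UP,Q@EY,Q@N]
m=np.all(abs(L-[-.456,-.016,.4355])<[.03,.03,.007],1);print("fin",m.sum(),cv2.minAreaRect(L[m][:,:2].astype(np.float32)))
m=np.all(abs(L-[-.361,-.016,.4365])<[.02,.05,.008],1);print("handle",m.sum(),cv2.minAreaRect(L[m][:,:2].astype(np.float32)))
m=np.all(abs(L-[-.41,-.016,.4125])<[.06,.08,.006],1)
T=now();print(T[:3,3]@UP,T[:3,3]@EY,T[:3,3]@N); row(T,face(-.361,-.0157,.48))
E
```

```text
fin 521 ((-0.45616286993026733, -0.01592016965150833), (0.009900796227157116, 0.03422702103853226), 1.4907515048980713)
handle 1642 ((-0.36147749423980713, -0.015994824469089508), (0.07328454405069351, 0.012574182823300362), 89.94375610351562)
-0.4566554261603453 -0.016626733061745374 0.5370257857294912
3 rows  delta_pos cm [0.03, -3.2, 1.88] rot [0.0038, -0.0021, 0.0104]
```

View pics/w2.png

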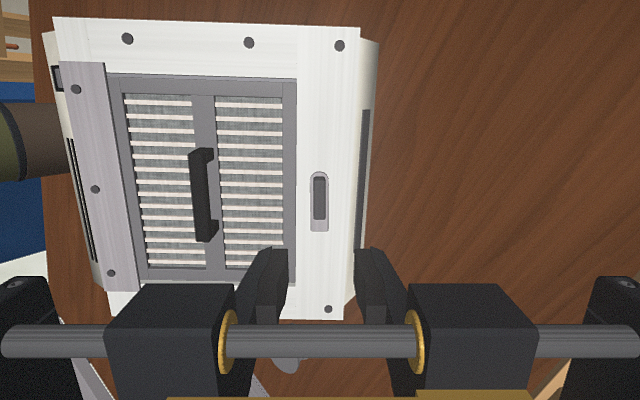

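Call:
play_rows:
  series:
    - {"delta_pos": [0, -3.2, 1.2], "rot": [0, 0, 0], "hand": 140}
    - {"delta_pos": [0, -3.2, 1.2], "rot": [0, 0, 0.01], "hand": 140}
    - {"delta_pos": [0, -3.15, 1.2], "rot": [0.004, -0.002, 0], "hand": 140}
    - {"delta_pos": [0, 0, 0], "rot": [0, 0, 0], "hand": 140}
    - {"delta_pos": [0, 0, 0], "rot": [0, 0, 0], "hand": 140}

```text
time: 8.45
tcp_pos: [0.5229, 0.2484, 0.1991]
tool_rot: [-1.447, -2.294, 0.718]
force: [-0.1, 0.7, 0.1]
gripper_width: 0.452
gripper_force: 0.0
```

```bash
python3 - <<'E'
from plan import *
T=now();print(T[:3,3]@UP,T[:3,3]@EY,T[:3,3]@N,sense()["force"]); row(T,face(-.3613,-.0157,.418),4)
E
```

```text
-0.35990409415875685 -0.01222901143906751 0.4950631328680608 [-0.08645006  0.70407149  0.06129819]
4 rows  delta_pos cm [0.09, 0.04, 1.93] rot [-0.001, 0.0, 0.0058]
```

Call:
play_rows:
  series:
    - {"delta_pos": [0.36, 0.15, 1.5], "rot": [-0.004, 0, 0.023], "hand": 140}
    - {"delta_pos": [0, 0, 2.2], "rot": [0, 0, 0], "hand": 140}
    - {"delta_pos": [0, 0, 2.0], "rot": [0, 0, 0], "hand": 140}
    - {"delta_pos": [0, 0, 1.0], "rot": [0, 0, 0], "hand": 140}
    - {"delta_pos": [0, 0, 0.5], "rot": [0, 0, 0], "hand": 140}
    - {"delta_pos": [0, 0, 0], "rot": [0, 0, 0], "hand": 140}
    - {"delta_pos": [0, 0, 0], "rot": [0, 0, 0], "hand": 140}

```text
time: 9.15
tcp_pos: [0.4858, 0.2365, 0.1395]
tool_rot: [-1.478, -2.284, 0.717]
force: [0.0, 0.4, 1.2]
gripper_width: 0.454
gripper_force: 0.0
```

```bash
python3 - <<'E'
from plan import *
T=now();print(T[:3,3]@UP,T[:3,3]@EY,T[:3,3]@N,sense()["force"]); row(T,face(-.3613,-.0157,.418),1)
E
```

```text
-0.36238592620671234 -0.01662532669896029 0.424000278358561 [0.00796826 0.41938569 1.17580073]
1 rows  delta_pos cm [-0.09, -0.11, 0.6] rot [0.0018, -0.0013, 0.0001]
```

Call:
play_rows:
  series:
    - {"delta_pos": [-0.09, -0.1, 0.3], "rot": [0, 0, 0], "hand": 140}
    - {"delta_pos": [0, 0, 0.2], "rot": [0, 0, 0], "hand": 140}
    - {"delta_pos": [0, 0, 0], "rot": [0, 0, 0], "hand": 140}
    - {"delta_pos": [0, 0, 0], "rot": [0, 0, 0], "hand": 140}

```text
time: 9.55
tcp_pos: [0.4821, 0.2336, 0.1357]
tool_rot: [-1.477, -2.284, 0.719]
force: [0.1, -0.2, -0.5]
gripper_width: 0.454
gripper_force: 0.0
```

```bash
python3 - <<'E'
from plan import *
T=now();print(T[:3,3]@UP,T[:3,3]@EY,T[:3,3]@N,sense()["force"]); row(T,face(-.3613,-.0157,.418),1)
E
```

```text
-0.36074729815941753 -0.015455509984171537 0.4183144779595123 [ 0.11970484 -0.16789848 -0.53913145]
1 rows  delta_pos cm [0.02, 0.06, 0.03] rot [0.0003, -0.0006, 0.0003]
```

Call:
play_rows:
  series:
    - {"delta_pos": [0, 0.05, 0], "rot": [0, 0, 0], "hand": 255}
    - {"delta_pos": [0, 0, 0], "rot": [0, 0, 0], "hand": 255}
    - {"delta_pos": [0, 0, 0], "rot": [0, 0, 0], "hand": 255}
    - {"delta_pos": [0, 0, 0], "rot": [0, 0, 0], "hand": 255}
    - {"delta_pos": [0, 0, 0], "rot": [0, 0, 0], "hand": 255}
    - {"delta_pos": [0, 0, 0], "rot": [0, 0, 0], "hand": 255}
    - {"delta_pos": [0, 0, 0], "rot": [0, 0, 0], "hand": 255}
    - {"delta_pos": [0, 0, 0], "rot": [0, 0, 0], "hand": 255}

```text
time: 10.35
tcp_pos: [0.4823, 0.2337, 0.1355]
tool_rot: [-1.477, -2.283, 0.719]
force: [-0.4, -0.5, 0.9]
gripper_width: 0.129
gripper_force: 30.0
```

```bash
python3 - <<'E'
from plan import *
T=now();s=sense();print(T[:3,3]@UP,T[:3,3]@EY,T[:3,3]@N,s["force"],s["moment"])
phi=np.radians(15)
c=pt(-.3613+.075,-.0157,.4005)
Rh=R.from_rotvec(EY*phi).as_matrix()
def rotd(T,dn): 
    M=np.eye(4);M[:3,:3]=Rh;M[:3,3]=c-Rh@c+dn*N; return M@T
T1=rotd(T,.0007); row(T,T1,8)
M=np.eye(4);M[:3,3]=-.014*UP; T2=M@T1; row(T1,T2,4)
M[:3,3]=.03*N; T3=M@T2;row(T2,T3,4); M[:3,3]=.05*N;row(T3,M@T3,2)
E
```

```text
-0.36112828437781563 -0.01550065140465557 0.41822153101422793 [-0.39397124 -0.52690637  0.9388481 ] [ 0.117929   -0.43948236  0.05142638]
8 rows  delta_pos cm [0.0, -0.06, -0.25] rot [-0.0327, -0.0, -0.0]
4 rows  delta_pos cm [-0.0, 0.34, 0.09] rot [-0.0, -0.0, -0.0]
4 rows  delta_pos cm [0.0, 0.19, -0.72] rot [-0.0, -0.0, -0.0]
2 rows  delta_pos cm [0.0, 0.65, -2.41] rot [-0.0, -0.0, -0.0]
```

Call:
play_rows:
  series:
    - {"delta_pos": [0, -0.03, -0.125], "rot": [-0.0163, 0, 0], "hand": 255}
    - {"delta_pos": [0, -0.03, -0.125], "rot": [-0.0163, 0, 0], "hand": 255}
    - {"delta_pos": [0, -0.03, -0.125], "rot": [-0.0163, 0, 0], "hand": 255}
    - {"delta_pos": [0, -0.03, -0.125], "rot": [-0.0163, 0, 0], "hand": 255}
    - {"delta_pos": [0, -0.03, -0.125], "rot": [-0.0163, 0, 0], "hand": 255}
    - {"delta_pos": [0, -0.03, -0.125], "rot": [-0.0163, 0, 0], "hand": 255}
    - {"delta_pos": [0, -0.03, -0.125], "rot": [-0.0163, 0, 0], "hand": 255}
    - {"delta_pos": [0, -0.03, -0.125], "rot": [-0.0163, 0, 0], "hand": 255}
    - {"delta_pos": [0, 0, 0], "rot": [0, 0, 0], "hand": 255}
    - {"delta_pos": [0, 0, 0], "rot": [0, 0, 0], "hand": 255}

```text
time: 11.35
tcp_pos: [0.4853, 0.235, 0.1452]
tool_rot: [-1.533, -2.37, 0.58]
force: [-0.3, 0.2, -2.3]
gripper_width: 0.132
gripper_force: 30.0
```

```bash
python3 - <<'E'
from plan import *
T=now();s=sense();print(T[:3,3]@UP,T[:3,3]@EY,T[:3,3]@N,s["force"],s["moment"],np.degrees(np.arccos(-T[:3,2]@N)))
# ideal for 7.5deg
T0=face(-.3611,-.0155,.4182); c=pt(-.2863,-.0157,.4005); 
for d in(7.5,15):
    Rh=R.from_rotvec(EY*np.radians(d)).as_matrix(); M=np.eye(4);M[:3,:3]=Rh;M[:3,3]=c-Rh@c+.0005*N; row(T,M@T0,8 if d>8 else 1)
E
```

```text
-0.3582482464927185 -0.015404612452407896 0.42807891429496814 [-0.25462007  0.1569779  -2.27933422] [ 0.23994127 -0.73711189 -0.01535871] 7.489362823765427
1 rows  delta_pos cm [0.01, -0.01, -0.02] rot [-0.0002, -0.0005, 0.0003]
8 rows  delta_pos cm [0.0, -0.03, -0.13] rot [-0.0164, -0.0001, 0.0]
```

Call:
play_rows:
  series:
    - {"delta_pos": [0, -0.03, -0.13], "rot": [-0.0163, 0, 0], "hand": 255}
    - {"delta_pos": [0, -0.03, -0.13], "rot": [-0.0163, 0, 0], "hand": 255}
    - {"delta_pos": [0, -0.03, -0.13], "rot": [-0.0163, 0, 0], "hand": 255}
    - {"delta_pos": [0, -0.03, -0.13], "rot": [-0.0163, 0, 0], "hand": 255}
    - {"delta_pos": [0, -0.03, -0.13], "rot": [-0.0163, 0, 0], "hand": 255}
    - {"delta_pos": [0, -0.03, -0.13], "rot": [-0.0163, 0, 0], "hand": 255}
    - {"delta_pos": [0, -0.03, -0.13], "rot": [-0.0163, 0, 0], "hand": 255}
    - {"delta_pos": [0, -0.03, -0.13], "rot": [-0.0163, 0, 0], "hand": 255}
    - {"delta_pos": [0, 0, 0], "rot": [0, 0, 0], "hand": 255}
    - {"delta_pos": [0, 0, 0], "rot": [0, 0, 0], "hand": 255}

```text
time: 12.35
tcp_pos: [0.4871, 0.2358, 0.1556]
tool_rot: [-1.586, -2.452, 0.433]
force: [-0.5, -0.1, -2.1]
gripper_width: 0.126
gripper_force: 30.0
```

Call:
play_rows:
  series:
    - {"delta_pos": [0, 0.17, 0.04], "rot": [0, 0, 0], "hand": 255}
    - {"delta_pos": [0, 0.17, 0.04], "rot": [0, 0, 0], "hand": 255}
    - {"delta_pos": [0, 0.17, 0.04], "rot": [0, 0, 0], "hand": 255}
    - {"delta_pos": [0, 0.17, 0.04], "rot": [0, 0, 0], "hand": 255}
    - {"delta_pos": [0, 0.17, 0.04], "rot": [0, 0, 0], "hand": 255}
    - {"delta_pos": [0, 0.17, 0.04], "rot": [0, 0, 0], "hand": 255}
    - {"delta_pos": [0, 0.17, 0.04], "rot": [0, 0, 0], "hand": 255}
    - {"delta_pos": [0, 0.17, 0.04], "rot": [0, 0, 0], "hand": 255}
    - {"delta_pos": [0, 0, 0], "rot": [0, 0, 0], "hand": 255}
    - {"delta_pos": [0, 0, 0], "rot": [0, 0, 0], "hand": 255}

```text
time: 13.35
tcp_pos: [0.4978, 0.2407, 0.1479]
tool_rot: [-1.586, -2.452, 0.433]
force: [0.8, 0.3, -2.2]
gripper_width: 0.129
gripper_force: 30.0
```

```bash
python3 - <<'E'
from plan import *
T=now();s=sense();print(T[:3,3]@UP,T[:3,3]@EY,T[:3,3]@N,s["force"],s["moment"],np.degrees(np.arccos(-T[:3,2]@N)))
T0=face(-.3611,-.0155,.4182); c=pt(-.2863,-.0157,.4005); 
Rh=R.from_rotvec(EY*np.radians(15)).as_matrix(); M=np.eye(4);M[:3,:3]=Rh;M[:3,3]=c-Rh@c+.0005*N-.014*UP; row(T,M@T0,1)
c,W=cloud("scene"); cv2.imwrite("pics/s3.png",cv2.resize(c["pixels"][120:330,360:600,::-1],None,fx=2.5,fy=2.5))
E
```

```text
-0.36796063556126896 -0.015463308252809125 0.438162766659926 [ 0.79006622  0.3217592  -2.15661878] [ 0.19206267 -0.55127525 -0.03116879] 14.94562147760883
1 rows  delta_pos cm [0.0, -0.02, 0.07] rot [-0.0009, -0.0007, 0.0003]
```

View pics/s3.png

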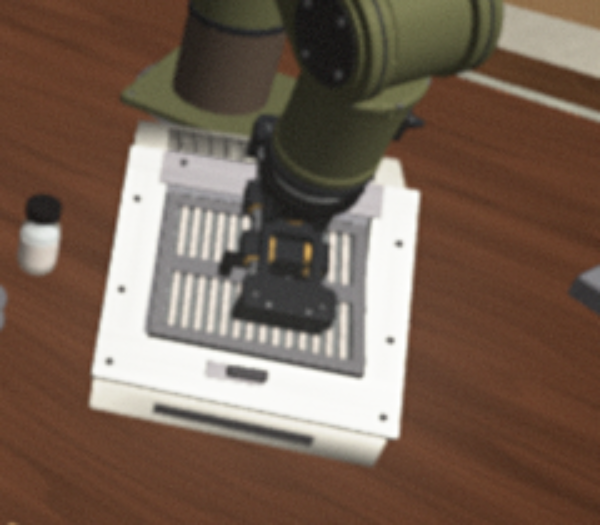

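Call:
play_rows:
  series:
    - {"delta_pos": [0, 0.2, -0.7], "rot": [0, 0, 0], "hand": 255}
    - {"delta_pos": [0, 0.2, -0.7], "rot": [0, 0, 0], "hand": 255}
    - {"delta_pos": [0, 0.2, -0.7], "rot": [0, 0, 0], "hand": 255}
    - {"delta_pos": [0, 0.2, -0.7], "rot": [0, 0, 0], "hand": 255}
    - {"delta_pos": [0, 0.4, -1.4], "rot": [0, 0, 0], "hand": 255}
    - {"delta_pos": [0, 0.6, -2.0], "rot": [0, 0, 0], "hand": 255}
    - {"delta_pos": [0, 0.6, -2.5], "rot": [0, 0, 0], "hand": 255}
    - {"delta_pos": [0, 0.0, -2.5], "rot": [-0.03, 0, 0], "hand": 255}
    - {"delta_pos": [0, 0, -2.5], "rot": [-0.05, 0, 0], "hand": 255}
    - {"delta_pos": [0, 0, -2.5], "rot": [-0.05, 0, 0], "hand": 255}
    - {"delta_pos": [0, 0, -2.5], "rot": [-0.05, 0, 0], "hand": 255}
    - {"delta_pos": [0, 0, -2.5], "rot": [-0.05, 0, 0], "hand": 255}
    - {"delta_pos": [0, 0, -1.5], "rot": [-0.05, 0, 0], "hand": 255}
    - {"delta_pos": [0, 0, -0.5], "rot": [-0.05, 0, 0], "hand": 255}
    - {"delta_pos": [0, 0, 0], "rot": [-0.02, 0, 0], "hand": 255}
    - {"delta_pos": [0, 0, 0], "rot": [0, 0, 0], "hand": 255}
    - {"delta_pos": [0, 0, 0], "rot": [0, 0, 0], "hand": 255}

```text
time: 15.1
tcp_pos: [0.5773, 0.2759, 0.3612]
tool_rot: [-1.706, -2.637, 0.002]
force: [0.6, 0.4, -2.8]
gripper_width: 0.127
gripper_force: 30.0
```

```bash
python3 - <<'E'
from plan import *
T=now();s=sense();print(T.round(3),s["force"],s["q"].round(2))
az=np.radians(78.85)
row(T,down([.4864,-.2586,.30],az)); row(T,down([.4864,-.2586,.30],az),24)
E
```

```text
[[-0.41   0.912 -0.002  0.577]
 [ 0.912  0.41  -0.001  0.276]
 [ 0.    -0.002 -1.     0.361]
 [ 0.     0.     0.     1.   ]] [ 0.55547378  0.44429031 -2.83248424] [-0.15  0.68 -0.74  1.32  0.45  1.31 -0.47]
13 rows  delta_pos cm [-4.04, -1.28, 0.47] rot [-0.0001, 0.0, 0.0475]
24 rows  delta_pos cm [-2.2, -0.67, 0.26] rot [-0.0001, 0.0, 0.0257]
```

Call:
play_rows:
  series:
    - {"delta_pos": [-2.64, -0.81, 0.3], "rot": [0, 0, 0.0309], "hand": 255}
    - {"delta_pos": [-2.64, -0.81, 0.3], "rot": [0, 0, 0.0309], "hand": 255}
    - {"delta_pos": [-2.64, -0.81, 0.3], "rot": [0, 0, 0.0309], "hand": 255}
    - {"delta_pos": [-2.64, -0.81, 0.3], "rot": [0, 0, 0.0309], "hand": 255}
    - {"delta_pos": [-2.64, -0.81, 0.3], "rot": [0, 0, 0.0309], "hand": 255}
    - {"delta_pos": [-2.64, -0.81, 0.3], "rot": [0, 0, 0.0309], "hand": 255}
    - {"delta_pos": [-2.64, -0.81, 0.3], "rot": [0, 0, 0.0309], "hand": 255}
    - {"delta_pos": [-2.64, -0.81, 0.3], "rot": [0, 0, 0.0309], "hand": 255}
    - {"delta_pos": [-2.64, -0.81, 0.3], "rot": [0, 0, 0.0309], "hand": 255}
    - {"delta_pos": [-2.64, -0.81, 0.3], "rot": [0, 0, 0.0309], "hand": 255}
    - {"delta_pos": [-2.64, -0.81, 0.3], "rot": [0, 0, 0.0309], "hand": 255}
    - {"delta_pos": [-2.64, -0.81, 0.3], "rot": [0, 0, 0.0309], "hand": 255}
    - {"delta_pos": [-2.64, -0.81, 0.3], "rot": [0, 0, 0.0309], "hand": 255}
    - {"delta_pos": [-2.64, -0.81, 0.3], "rot": [0, 0, 0.0309], "hand": 255}
    - {"delta_pos": [-2.64, -0.81, 0.3], "rot": [0, 0, 0.0309], "hand": 255}
    - {"delta_pos": [-2.64, -0.81, 0.3], "rot": [0, 0, 0.0309], "hand": 255}
    - {"delta_pos": [-2.64, -0.81, 0.3], "rot": [0, 0, 0.0309], "hand": 255}
    - {"delta_pos": [-2.64, -0.81, 0.3], "rot": [0, 0, 0.0309], "hand": 255}
    - {"delta_pos": [-2.64, -0.81, 0.3], "rot": [0, 0, 0.0309], "hand": 255}
    - {"delta_pos": [-2.64, -0.81, 0.3], "rot": [0, 0, 0.0309], "hand": 255}

```text
time: 17.1
tcp_pos: [0.4858, -0.2605, 0.3005]
tool_rot: [-2.427, -1.991, -0.0]
force: [-0.0, -0.2, -2.9]
gripper_width: 0.127
gripper_force: 30.0
```

Call:
play_rows:
  series:
    - {"delta_pos": [0, 0, 0], "rot": [0, 0, 0], "hand": 255}
    - {"delta_pos": [0, 0, 0], "rot": [0, 0, 0], "hand": 255}

```text
time: 17.3
tcp_pos: [0.4861, -0.2597, 0.3006]
tool_rot: [-2.427, -1.991, -0.001]
force: [-0.1, 0.6, -2.2]
gripper_width: 0.133
gripper_force: 30.0
```

```bash
python3 - <<'E'
from plan import *
T=now();s=sense();print(T.round(3),s["force"])
az=np.radians(78.85)
row(T,down([.4864,-.2586,.03],az),8)
c,W=cloud("scene"); cv2.imwrite("pics/s4.png",c["pixels"][:,:,::-1])
# filter underside level? fit plane to frame+tray check
Q=W.reshape(-1,3); m=np.all(abs(Q-[.486,-.259,T[2,3]-.006])<[.12,.12,.006],1); q=Q[m]; print(m.sum(),q[:,2].min(),q[:,2].max()); A=np.c_[q[:,:2]-[.486,-.259],np.ones(len(q))]; print(np.linalg.lstsq(A,q[:,2],rcond=None)[0]); print(cv2.minAreaRect(q[:,:2].astype(np.float32)))
E
```

```text
[[ 0.196  0.981 -0.001  0.486]
 [ 0.981 -0.196  0.002 -0.26 ]
 [ 0.002 -0.001 -1.     0.301]
 [ 0.     0.     0.     1.   ]] [-0.13314999  0.64532122 -2.19077877]
8 rows  delta_pos cm [0.01, 0.0, 3.38] rot [-0.0002, -0.0002, -0.0003]
1497 0.2886476939295647 0.3005770401475445
[-0.00125973 -0.00046726  0.29259109]
((0.4873974919319153, -0.2568292021751404), (0.1829453706741333, 0.1538296341896057), 78.98953247070312)
```

View pics/s4.png

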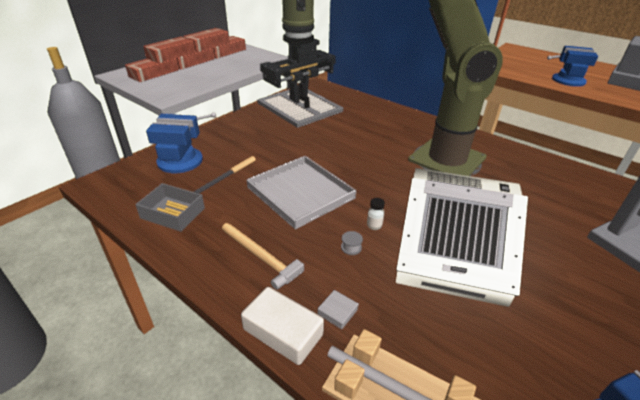

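Call:
play_rows:
  series:
    - {"delta_pos": [0, 0, 3.0], "rot": [0, 0, 0], "hand": 255}
    - {"delta_pos": [0, 0, 3.5], "rot": [0, 0, 0], "hand": 255}
    - {"delta_pos": [0, 0, 3.5], "rot": [0, 0, 0], "hand": 255}
    - {"delta_pos": [0, 0, 3.5], "rot": [0, 0, 0], "hand": 255}
    - {"delta_pos": [0, 0, 3.5], "rot": [0, 0, 0], "hand": 255}
    - {"delta_pos": [0, 0, 3.0], "rot": [0, 0, 0], "hand": 255}
    - {"delta_pos": [0, 0, 2.5], "rot": [0, 0, 0], "hand": 255}
    - {"delta_pos": [0, 0, 2.0], "rot": [0, 0, 0], "hand": 255}
    - {"delta_pos": [0, 0, 1.2], "rot": [0, 0, 0], "hand": 255}
    - {"delta_pos": [0, 0, 0.6], "rot": [0, 0, 0], "hand": 255}
    - {"delta_pos": [0, 0, 0], "rot": [0, 0, 0], "hand": 255}
    - {"delta_pos": [0, 0, 0], "rot": [0, 0, 0], "hand": 255}
    - {"delta_pos": [0, 0, 0], "rot": [0, 0, 0], "hand": 255}

```text
time: 18.65
tcp_pos: [0.4868, -0.2595, 0.0392]
tool_rot: [2.427, 1.993, 0.002]
force: [-0.0, -0.4, -3.2]
gripper_width: 0.128
gripper_force: 30.0
```

```bash
python3 - <<'E'
from plan import *
T=now();s=sense();print(T.round(4),s["force"],s["moment"])
c,W=cloud("top"); cv2.imwrite("pics/t5.png",c["pixels"][:,:,::-1])
Q=W[180:290,315:430].reshape(-1,3); 
for zz in(.027,): 
    q=Q[(abs(Q[:,2]-zz)<.012)]; h=np.histogram(q[:,2],bins=np.arange(.015,.04,.001)); print(h)
E
```

```text
[[ 1.946e-01  9.809e-01  1.500e-03  4.868e-01]
 [ 9.809e-01 -1.946e-01  1.000e-04 -2.595e-01]
 [ 4.000e-04  1.500e-03 -1.000e+00  3.920e-02]
 [ 0.000e+00  0.000e+00  0.000e+00  1.000e+00]] [-0.03995801 -0.38517433 -3.18154095] [-0.04378525 -0.08595524 -0.01046942]
(array([  5,   7,   6,   7,   4,   7,  12,   7,  14,  19,  44,  94, 146,
       176, 212, 202, 236, 206, 193,  93,  63,  31,  17,   2]), array([0.015, 0.016, 0.017, 0.018, 0.019, 0.02 , 0.021, 0.022, 0.023,
       0.024, 0.025, 0.026, 0.027, 0.028, 0.029, 0.03 , 0.031, 0.032,
       0.033, 0.034, 0.035, 0.036, 0.037, 0.038, 0.039]))
```

View pics/t5.png

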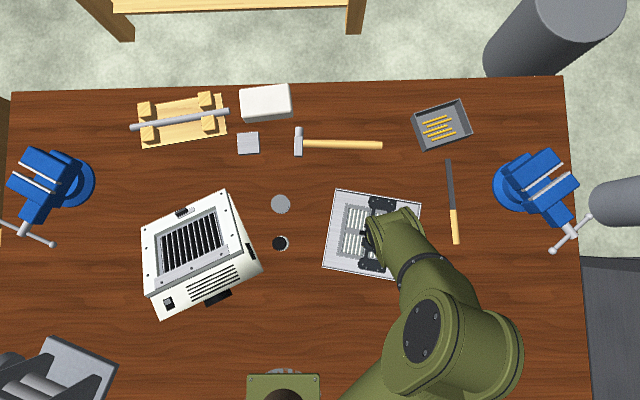

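Call:
play_rows:
  series:
    - {"delta_pos": [0, 0, 0.2], "rot": [0, 0, 0], "hand": 255}
    - {"delta_pos": [0, 0, 0.3], "rot": [0, 0, 0], "hand": 255}
    - {"delta_pos": [0, 0, 0.3], "rot": [0, 0, 0], "hand": 255}
    - {"delta_pos": [0, 0, 0.2], "rot": [0, 0, 0], "hand": 255}
    - {"delta_pos": [0, 0, 0.2], "rot": [0, 0, 0], "hand": 255}
    - {"delta_pos": [0, 0, 0.1], "rot": [0, 0, 0], "hand": 255}
    - {"delta_pos": [0, 0, 0], "rot": [0, 0, 0], "hand": 255}
    - {"delta_pos": [0, 0, 0], "rot": [0, 0, 0], "hand": 255}
    - {"delta_pos": [0, 0, 0], "rot": [0, 0, 0], "hand": 255}
    - {"delta_pos": [0, 0, 0], "rot": [0, 0, 0], "hand": 255}

```text
time: 19.7
tcp_pos: [0.4862, -0.2593, 0.0254]
tool_rot: [-2.427, -1.994, -0.001]
force: [0.1, -0.5, -2.9]
gripper_width: 0.133
gripper_force: 30.0
```

```bash
python3 -c "
from h import *
s=sense();print(s['tcp_pos'],s['force'],s['moment'])"
```

```text
[ 0.48616496 -0.25925695  0.02536851] [ 0.1042355  -0.47667671 -2.92667482] [-0.04847706 -0.074836   -0.02250543]
```

Call:
play_rows:
  series:
    - {"delta_pos": [0, 0, 0.05], "rot": [0, 0, 0], "hand": 255}
    - {"delta_pos": [0, 0, 0.05], "rot": [0, 0, 0], "hand": 255}
    - {"delta_pos": [0, 0, 0.05], "rot": [0, 0, 0], "hand": 255}
    - {"delta_pos": [0, 0, 0.05], "rot": [0, 0, 0], "hand": 255}
    - {"delta_pos": [0, 0, 0], "rot": [0, 0, 0], "hand": 255}
    - {"delta_pos": [0, 0, 0], "rot": [0, 0, 0], "hand": 255}
    - {"delta_pos": [0, 0, 0], "rot": [0, 0, 0], "hand": 255}

```text
time: 20.4
tcp_pos: [0.4861, -0.2592, 0.0233]
tool_rot: [-2.427, -1.994, -0.0]
force: [1.1, -0.3, -2.7]
gripper_width: 0.132
gripper_force: 30.0
```

Call:
play_rows:
  series:
    - {"delta_pos": [0, 0, 0.05], "rot": [0, 0, 0], "hand": 255}
    - {"delta_pos": [0, 0, 0.05], "rot": [0, 0, 0], "hand": 255}
    - {"delta_pos": [0, 0, 0], "rot": [0, 0, 0], "hand": 255}
    - {"delta_pos": [0, 0, 0], "rot": [0, 0, 0], "hand": 255}

```text
time: 20.8
tcp_pos: [0.4861, -0.2593, 0.0226]
tool_rot: [-2.427, -1.994, -0.0]
force: [-1.2, -0.3, 3.3]
gripper_width: 0.127
gripper_force: 30.0
```

Call:
play_rows:
  series:
    - {"delta_pos": [0, 0, 0], "rot": [0, 0, 0], "hand": 235}
    - {"delta_pos": [0, 0, 0], "rot": [0, 0, 0], "hand": 200}
    - {"delta_pos": [0, 0, 0], "rot": [0, 0, 0], "hand": 160}
    - {"delta_pos": [0, 0, 0], "rot": [0, 0, 0], "hand": 140}
    - {"delta_pos": [0, 0, 0], "rot": [0, 0, 0], "hand": 140}
    - {"delta_pos": [0, 0, 0], "rot": [0, 0, 0], "hand": 140}
    - {"delta_pos": [0, 0, -1], "rot": [0, 0, 0], "hand": 140}
    - {"delta_pos": [0, 0, -2], "rot": [0, 0, 0], "hand": 140}
    - {"delta_pos": [0, 0, -3], "rot": [0, 0, 0], "hand": 140}
    - {"delta_pos": [0, 0, -4], "rot": [0, 0, 0], "hand": 140}
    - {"delta_pos": [0, 0, -4], "rot": [0, 0, 0], "hand": 140}
    - {"delta_pos": [0, 0, -4], "rot": [0, 0, 0], "hand": 140}
    - {"delta_pos": [0, 0, -4], "rot": [0, 0, 0], "hand": 140}
    - {"delta_pos": [0, 0, -4], "rot": [0, 0, 0], "hand": 140}
    - {"delta_pos": [0, 0, 0], "rot": [0, 0, 0], "hand": 140}
    - {"delta_pos": [0, 0, 0], "rot": [0, 0, 0], "hand": 140}

```text
time: 22.4
tcp_pos: [0.4861, -0.2596, 0.2834]
tool_rot: [2.427, 1.993, 0.001]
force: [-0.9, -0.5, -1.3]
gripper_width: 0.451
gripper_force: 0.0
```

```bash
python3 - <<'E'
from plan import *
s=sense();print(s['tcp_pos'],s['force'],s['gripper_width'])
c,W=cloud("scene"); cv2.imwrite("pics/s6.png",c["pixels"][:,:,::-1])
Q=W.reshape(-1,3); L=np.c_[Q@UP,Q@EY,Q@N]
m=np.all(abs(L-[-.456,-.016,.4355])<[.03,.03,.007],1);print("fin",m.sum(),cv2.minAreaRect(L[m][:,:2].astype(np.float32)))
Q0=np.load("scene0.npy").reshape(-1,3)
for X in (Q0,Q):
    m=np.all(abs(X-[.486,-.2586,.03])<[.2,.2,.006],1);print("rim",cv2.minAreaRect(X[m][:,:2].astype(np.float32)))
m=np.all(abs(Q-[.486,-.2586,.0165])<[.085,.095,.004],1);q=Q[m];print(len(q),np.linalg.lstsq(np.c_[q[:,:2]-[.486,-.259],np.ones(len(q))],q[:,2],rcond=None)[0])
E
```

```text
[ 0.48611024 -0.25956428  0.28344539] [-0.90565181 -0.47000341 -1.28907807] 0.4507839971249997
fin 80 ((-0.4566510319709778, -0.01581656001508236), (0.010342978872358799, 0.03201926872134209), 1.8029241561889648)
rim ((0.48791253566741943, -0.25758853554725647), (0.254660964012146, 0.23120133578777313), 78.98468017578125)
rim ((0.48721712827682495, -0.2571983337402344), (0.2545521855354309, 0.23290513455867767), 78.80982208251953)
1163 [-0.00043308 -0.00052858  0.01517799]
```

View pics/s6.png

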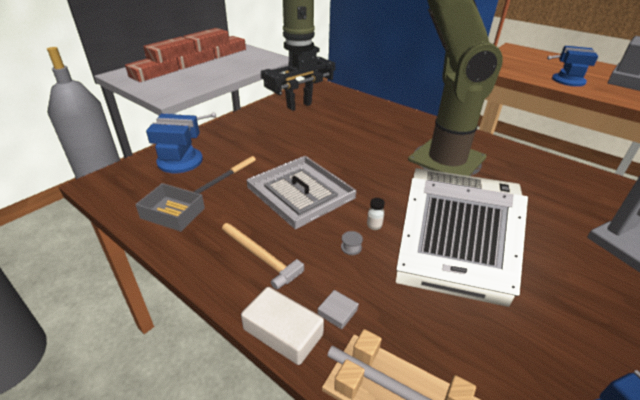

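The filter lies flat in the tray, handle up, around pixel (300,190). The tray hasn't moved, the tab is aside at (457,268) and the robot is clear.

```bash
python3 -c "
from bench import *
print(close_job())"
```

```text
the job is handed in; nothing more can be done
None
```

The filter is out of the extractor and lying flat, handle up, in the steel tray; the tab is swung aside at about 1.6 rad, the tray has not moved, nothing else was touched, and the job was handed in at about 22.5 s.

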